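Set the register punch's turret depth stop

ROBOT

A 6-joint arm with a two-finger parallel gripper is mounted at the origin on a cart in front of the work surface, level with it; the furniture and walls round the work are solid. World frame = base frame: x ahead of the robot, y to its left, z up, the work surface at z = 0. Lengths are in m, angles in rad, forces in N, time in s.
With the tool pointing down it reaches from about 0.225 to 0.875 m from the base axis. Payload 3.4 kg.
Tool frame: the origin (TCP) lies at the very end of the fingers, on their centre line; the grasp point (between the pads) lies 19 mm behind it; z points along the fingers, y is the direction in which the jaws open and shut (so a half turn about z gives the same grasp; the last joint's range is limited). The gripper opens to 85 mm and grips with 20 to 120 N. Pads are 22 mm wide; open, the fingers measure 114 mm over their backs; the gripper's body (76 mm by 85 mm) begins 54 mm behind the grasp point. The pads swing forward as they close: fully open they stand 13 mm farther back than shut.
Start: joints at [-1.45, 0.276, 1.505, -0, 1.361, -0.121], TCP at [0.138, -0.558, 0.204] pointing down, gripper open.
Joint ranges: [-2.89, 2.89], [-0.75, 2.08], [0.22, 2.7], [-1.18, 4.32], [0.11, 2.71], [-2.7, 2.7]. Speed limits (rad/s): [2.57, 2.57, 3.14, 3.14, 3.14, 3.14].

INTERFACE

Orientations are given as a unit quaternion [w, x, y, z].
In Python, from rig import manip, viewer, job gives the robot as it stands.
- The arm moves only by the shell command python3 -m crank 'ROWS' [OPENING] [FORCE]. ROWS is JSON, a list of rows, each a list of 6 numbers: the shift along the tool's x, y, z in m, then the turn, a rotation vector about the tool's x, y, z in degrees. In form: [[dx, dy, dz, rx, ry, rz], ...]. A call has 1 to 20 rows; each row is the pose to reach, as a shift and turn from the pose measured when the call began, along the tool's axes at that moment; what a row does not reach only later rows make up. A row lasts 1/8 s, in which the tool goes at most 62.5 mm and 10.7 degrees, less where a joint would pass 70% of its speed; a pose out of reach is approached as far as the arm can. A call with a gripper value outside its range is refused whole. OPENING is the opening, from 0 (shut) to 1 (fully open), set as the call begins (- or left out, the last holds). The fingers move at their own pace and stop on an object; FORCE is the grip in N (left out, the last holds). Time passes only in rows, so rows that repeat a pose let the fingers close. It gives the time, the measured TCP pose, the force and the opening at its end, in the units of the state.
- manip.get_state(): the state, without advancing time (a new reading comes with each control period).
- viewer.get_image(name): name is "scene" or "top" or "wrist"; returns a dict with "frame" (400x640x3 uint8, blue, green, red), "range_z" (400x640 float32, m along the optical axis (not along the pixel's ray), 0 where there is no reading), "intrinsics" (3x3 intrinsics, pixels), "world_from_camera" (4x4, takes a point from camera to world coordinates); the wrist camera has in their place "mount" (4x4, takes a point from camera to tool coordinates, whose origin is the TCP and whose axes are the flange's). Camera axes: x right, y up, looking along -z (the intrinsics and any distortion apply to the point x, -y, -z); pixel columns grow to the right and rows downward; lengths in m; the calibration is good to about 2 mm. A picture is of the moment at which its call begins: read the wrist's pose just before it.
- job.sign_off(): hands the job in, once; it reports no verdict.
The state is a dict: "clock": time; "qpos": joint angles; "qd": joint speeds; "effort": joint torques, N m; "position": TCP position; "ee_rot": TCP orientation; "contact_force": force on the tool from outside, world axes, zero at the start; "moment": the same for the moment, N m; "width": finger opening in m.
Only numpy, scipy, OpenCV 4.12 (cv2) and the standard library are available. Lean on these libraries where they do the work, as an engineer would, in place of code of your own. Each camera call takes 0.05 s, during which the arm holds its last target. There are 200 camera calls.

TASK

Set the depth stop of the register punch for the next job: draw the depth rod up clear of the stops, then turn the stop turret click by click until the red-capped stop has clicked in straight under the rod. Then push the rod down by feel until its tip bears on the red cap, in firm touch but not forced, and leave it resting there; do not disturb the ink jar or the blue-labelled bottle.

Things in the scene. Friction and masses are not known exactly. Their poses are not given: they have to be found in the camera images.
- turret: Six-stop turret of the grey-green register punch: steel disc 100 mm across, 18 mm thick, turning on an upright axle. Origin on the axle at its underside, 40 mm above the worktop; z up. It turns endlessly both ways, 60 deg a click: a sprung ball resists with up to 0.4 N m, passes a crest half-way, then snaps on by itself. May start between clicks. The stops stand on its top, 34 mm off the axle, every 60 deg.
- bar_level (a point): Point on the turret's axle at the height of its handles, 49 mm above the worktop; turns with the turret (same axes). Six level bars, 9 mm thick with black 17 mm ball ends, stick out of the rim from 50 to 93 mm off the axle, at 30, 90, 150, 210, 270, 330 deg from the x axis, counter-clockwise from above. Turn it by those on the robot's side; the rod's nose overhangs the far half. Bed below: 22 mm high.
- red_foot (a point): Foot of the red-capped stop on the turret's top face (58 mm above the worktop), 34 mm from the axle on the turret's x axis. The stop stands upright on it, 15 mm thick at the red cap; the cap's top is 26 to 40 mm above this point, set anew for each job and not measured. The other five stops are plain brass, 10 to 20 mm tall.
- rod_line (a point): Point fixed to the punch on the depth rod's line, level with the turret's top face (58 mm above the worktop), 34 mm from the axle on the side away from the robot. Its x axis points level from the axle to the rod, z up. The red-capped stop is in place when red_foot is at this point.
- depth_rod: Upright rod, 12 mm thick, flat white nylon tip, sliding in the punch's nose (top 154 mm above the worktop). Black ribbed knob on top: 27 mm across from 6 mm below to 20 mm above the origin, over a 42 mm wide skirt 6 mm thick. Tip 102 mm below the origin. Travel: origin 182 to 218 mm above the worktop. Friction holds it (7 N up, 2 N down). Starts low, in the red stop's way. Tip on stop: 20 N/mm.
- jar_middle (a point): Centre of the small dark ink jar with tin lid (62 mm across, 54 mm tall), standing loose on the worktop: leave it.
- bottle_middle (a point): Centre of the blue-labelled ribbed white bottle with red cap (69 mm across, 222 mm tall), standing loose on the worktop: leave it.

How it is judged:
On the way, in this order (a step that is already met when the one before it is completed fails the run):
1. the depth rod is drawn up clear of the red-capped stop's way (z of depth_rod in the frame of turret above 0.1455 m), for 0.1 s.
2. the red-capped stop is clicked in under the raised rod (within 3 mm), turret at rest and let go (horizontal distance between red_foot and rod_line below 0.003 m and angular speed of turret below 0.05 rad/s and contact force between the fingers and turret below 0.1 N and contact force between depth_rod and turret below 0.3 N), for 0.1 s.
At the end, for the whole second after the job is handed in: The red-capped stop is straight under the rod (within 3 mm), the rod's tip bears on its cap (contact force over 0.3 N) and the rod is at rest (horizontal distance between red_foot and rod_line below 0.003 m and contact force between depth_rod and turret above 0.3 N and linear speed of depth_rod below 0.005 m/s); the robot touches nothing.
It fails at once if the rod is forced against a stop (more than 16 N between rod and turret) (contact force between depth_rod and turret above 16 N).
It fails at once if the ink jar is shifted by more than 20 mm (distance of jar_middle from where it was at the start of the episode above 0.02 m).
It fails at once if the blue-labelled bottle is shifted by more than 20 mm (distance of bottle_middle from where it was at the start of the episode above 0.02 m).
It also fails if it takes over 72 s, if anything falls off the work surface, if the arm or the gripper's body presses on something with over 40 N, if the wrist force passes 120 N, or if a joint passes its speed limit or range.

## Working session

There is one attempt and no reset: what is moved stays moved. The work goes in short steps, Python scripts to look and compute and a shell command to move; the robot and the scene stay as the last step left them, time stands still between calls to the robot, and variables do not carry over. Pictures are saved under pics/ and viewed, about 8 in all and at most 12, crops included, and the job is handed in when it is done.

```bash
ls; mkdir -p pics; python3 - <<'E'
from rig import manip, viewer
import cv2,numpy as np
print(manip.get_state())
for n in ("scene","top"):
    d=viewer.get_image(n); np.savez(f"pics/{n}0.npz",**d); cv2.imwrite(f"pics/{n}0.png",d["frame"]); print(n,d["intrinsics"],d["world_from_camera"])
E
```

```text
pics
{'clock': 0.0, 'qpos': array([-1.45000661e+00,  2.76585365e-01,  1.50617258e+00,  5.14179536e-07,
        1.36068323e+00, -1.20999740e-01]), 'qd': array([-7.10578873e-04, -1.66555219e-03,  6.94095866e-04, -1.06365406e-05,
       -5.52217706e-04, -1.82963465e-03]), 'effort': array([ 2.57245410e-04, -4.16772759e+01, -2.45804769e+01, -1.97227191e-04,
        1.09880735e-02,  7.87151293e-06]), 'position': array([ 0.13760132, -0.55768175,  0.20332953]), 'ee_rot': array([-9.24260092e-04,  9.92700711e-01,  1.20600347e-01,  3.48445453e-07]), 'contact_force': array([ 0.51977781, -0.08905226,  0.10841049]), 'moment': array([-0.01490979, -0.021977  , -0.06021851]), 'width': 0.08570740676810104}
scene [[490.21881527   0.         319.10080223]
 [  0.         490.21881527 203.50169376]
 [  0.           0.           1.        ]] [[-0.74001814  0.3674504  -0.56334124  0.04322518]
 [-0.67257831 -0.40851954  0.61704959  0.56692504]
 [-0.00340079  0.83551899  0.54945104  0.70380054]
 [ 0.          0.          0.          1.        ]]
top [[379.328014     0.         317.68016799]
 [  0.         379.328014   191.07386494]
 [  0.           0.           1.        ]] [[-0.0218962   0.99483779 -0.09908751  0.52710262]
 [-0.99973518 -0.0224897  -0.00487656 -0.06375819]
 [-0.00707983  0.0989545   0.99506677  1.00997707]
 [ 0.          0.          0.          1.        ]]
```

View pics/scene0.png

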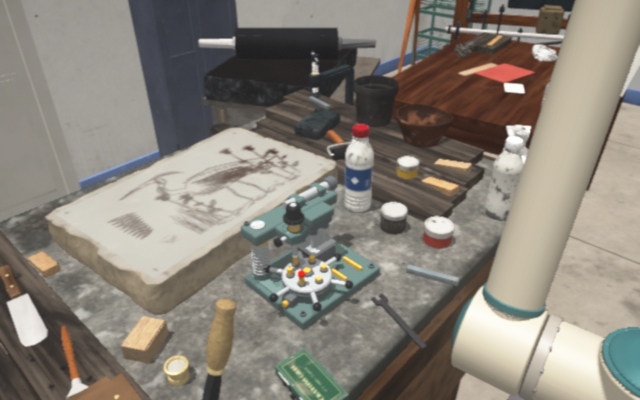

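View pics/top0.png

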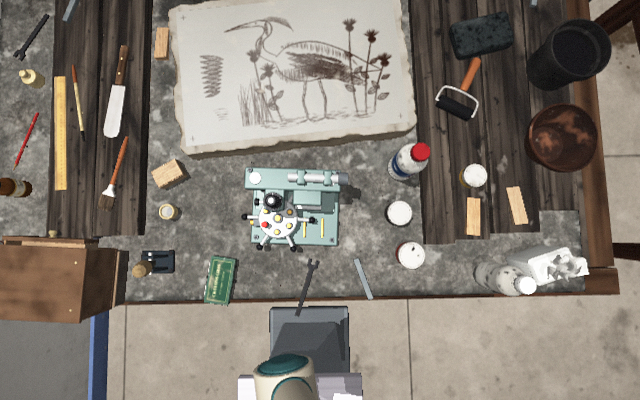

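The scene view shows the punch at about (310,265), with the red cap near (302,274). In the top view the knob is at (273,201), the turret at (277,222) and the red cap near (264,224). Next I'll take enlarged crops and measure from depth.

```bash
cat > h.py <<'E'
import cv2,numpy as np
def load(n): return dict(np.load(f"pics/{n}.npz"))
def cloud(d,T=None):
    K=d["intrinsics"];z=d["range_z"];T=d["world_from_camera"] if T is None else T
    v,u=np.mgrid[:z.shape[0],:z.shape[1]]
    p=np.stack([(u-K[0,2])/K[0,0]*z,-(v-K[1,2])/K[1,1]*z,-z],-1)
    P=p@T[:3,:3].T+T[:3,3]; P[z==0]=np.nan; return P
def ray(d,u,v,h,T=None):
    K=d["intrinsics"];T=d["world_from_camera"] if T is None else T
    r=T[:3,:3]@np.array([(u-K[0,2])/K[0,0],-(v-K[1,2])/K[1,1],-1]);o=T[:3,3]
    return o+r*(h-o[2])/r[2]
def red(d,lo=(0,120,80)):
    h=cv2.cvtColor(d["frame"],cv2.COLOR_BGR2HSV)
    return ((h[...,0]<7)|(h[...,0]>173))&(h[...,1]>150)&(h[...,2]>90)
E
python3 - <<'E'
from h import *
for n,(x,y,w,hh) in dict(scene0=(230,170,160,160),top0=(230,160,120,100)).items():
    d=load(n);P=cloud(d)
    c=cv2.resize(d["frame"][y:y+hh,x:x+w],None,fx=5 if n=="top0" else 4,fy=5 if n=="top0" else 4,interpolation=cv2.INTER_CUBIC);cv2.imwrite(f"pics/{n}c.png",c[:600])
    m=red(d);k,l,s,ce=cv2.connectedComponentsWithStats(m.astype(np.uint8))
    for i in range(1,k):
        if s[i,4]>8 and x<ce[i][0]<x+w and y<ce[i][1]<y+hh:
            print(n,"red",ce[i],s[i,4],np.nanmedian(P[l==i],0))
    if n=="top0":
        g=P[190:215,262:285]; t=g[(g[...,2]>.17)]; print("knob",len(t),np.nanmedian(t,0),np.nanmax(t,0),np.nanmin(t,0))
        hs=cv2.cvtColor(d["frame"],cv2.COLOR_BGR2HSV)
        # disc top
        Q=P[195:255,235:325];q=Q[(abs(Q[...,2]-.058)<.003)];print("disc",len(q),q.mean(0),q.min(0),q.max(0))
        q=Q[(abs(Q[...,2]-.022)<.003)];print("bed",len(q),q.min(0),q.max(0))
        for r in range(196,256,2): print(r,(np.nan_to_num(P[r,240:322:2,2])*1000).astype(int))
E
```

```text
scene0 red [301.33333333 273.43333333] 30 [0.53826201 0.07533563 0.08859252]
top0 red [264.2173913  224.08695652] 23 [0.54166229 0.07258565 0.08793217]
knob 275 [0.58827975 0.03932438 0.1843779 ] [0.60823951 0.06146744 0.20745938] [0.57039651 0.02141751 0.17288321]
disc 736 [0.54552154 0.04149081 0.05769394] [ 0.47373635 -0.04579467  0.05500347] [0.59876617 0.13520162 0.06099348]
bed 1195 [ 0.48524619 -0.07499728  0.01900047] [0.61922697 0.11683851 0.02498993]
196 [  0  -2   0   0  -1   1   1  24  25  24  23  24 143 179 201 203 204 200
 176 176 149 146 144  24  26  25  51 150 150 149 150 147 148 148 148 148
 150 145 150 150 150]
198 [  0  -2  -3   1  -2   1   0  22  24  26  21  24 177 200 203 203 204 203
 202 175 175 150 143  26  27  54  51 148 147 148 150 148 151 149 147 150
 148 149 149 148 148]
200 [  0   0   2   0  -1   1   0 144 145 147  26  28 175 201 201 205 202 202
 202 176 176 149 140  22  52  52  26 148 150 148 147 149 146 145 149 152
 148 147 147 149 147]
202 [  0  -4   2  -2   1   0   0 147 143 140 140 142 177 202 201 204 202 200
 199 176 175 148 139  59  55  55  25 148 1
[... 2942 characters left out ...]
8 52 52 21 20 23 21 17 20 22 20 20 20 23 22 23 23]
246 [ 0 -4  0 -1  0  0 -1 -1 52 56 57 52  0  0  0  0 -2  1 -3  0 -1 -1  1 -2
  2 52 55 50  1  0 -1  0  0 -1  0  0  4 -3 -2 -3  0]
248 [ 0  1  0 -1  0  1  0  1 52 58 57 52 -1 -1  2  1 -4  0  1 -3  1 -3 -2  3
  1 52 55 55 48  0 -4  0  0  0 -1  0  0 -2 -2 -1 -2]
250 [ 2  0 -2  1 -1 -1  0  0  0 51 54  0  0  1  0  0 -1  1 -4  0  0 -2 -2  1
 -3 52 57 53  0  0 -2 -1 -2  0  0  0 -3 -1  2  0  0]
252 [-2  0  0  1  0  1  0  0  0 -4 -2  2 -2  0 -1  0  1  1  0 -5  1  0  0 -2
 -2 -2  0  3  0  0 -2  1  2  2  2  0  0  0  0  0 -1]
254 [ 2  0 -6 -2  0  0 -2 -3  0  0 -1 -4 -2  0  0 -1 -1  0 -1  1 -1 -3  1  0
  0  1 -1  0 -1  0 -1 -1  0  3  0  0  0 -1  1  0  1]
```

View pics/top0c.png

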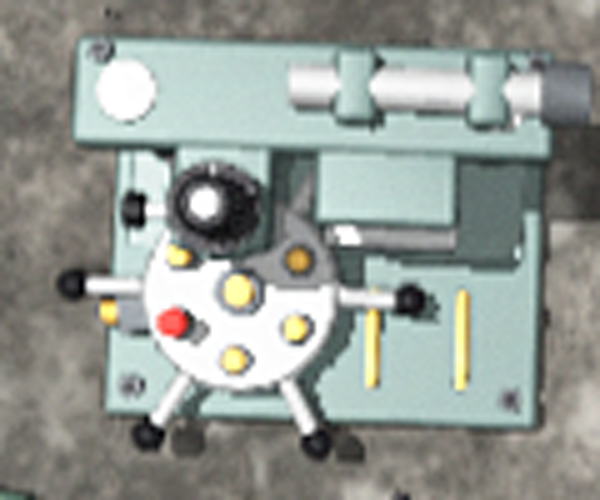

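View pics/scene0c.png

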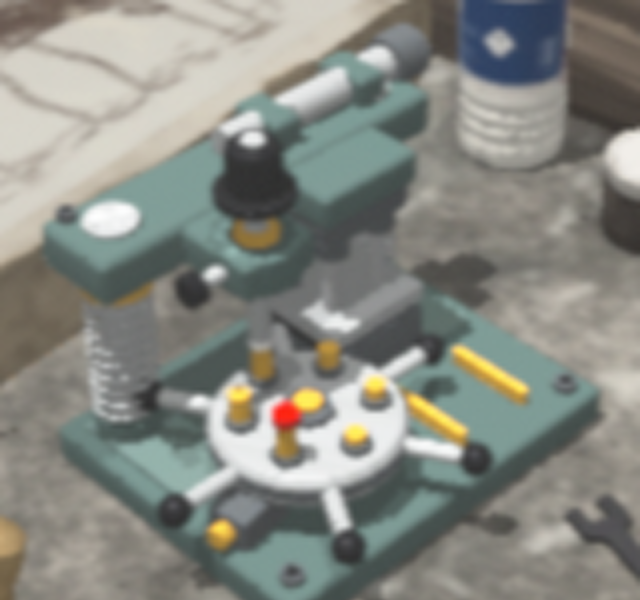

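The crops show the nose and knob at top crop (215,205). The turret has its red stop at (172,322). Visible balls are at (70,283), (410,300), (148,435) and (318,440). The black clamp screw at (133,210) belongs to the nose. Next I'll compute positions.

```bash
python3 - <<'E'
from h import *
from scipy.optimize import least_squares
t=load("top0");s=load("scene0");P=cloud(t)
# refine ball centroids: dark pixels near guesses
def dark(d,u,v,r):
    g=cv2.cvtColor(d["frame"],cv2.COLOR_BGR2GRAY);vv,uu=np.mgrid[:400,:640]
    P_=cloud(d)[...,2]
    m=(g<70)&(np.hypot(uu-u,vv-v)<r)&(P_>.043)&(P_<.065);return uu[m].mean(),vv[m].mean(),m.sum()
B=[]
for u,v in [(244,216.6),(259.6,247),(293.6,248),(312,220)]:
    a=dark(t,u,v,5);p=ray(t,a[0],a[1],.052);B.append(p);print("top ball",np.round(a,1),p.round(4))
B=np.array(B)
for u,v in [(274,297.5),(317,306.5),(349,284.5),(338,257.5)]:
    a=dark(s,u,v,6);print("scene ball",np.round(a,1),ray(s,a[0],a[1],.052).round(4))
f=lambda x:np.r_[B[:,0]-x[0]-.0848*np.cos(x[2]+np.arange(4)*np.pi/3),B[:,1]-x[1]-.0848*np.sin(x[2]+np.arange(4)*np.pi/3)]
r=least_squares(f,[.54,.04,np.pi/2]);print("axle,ang(ball0)",r.x[:2],np.degrees(r.x[2]),"res mm",(r.fun*1000).round(1))
ax=r.x[:2]
# knob: top-plane pixels
for n,d,(y0,y1,x0,x1) in (("top",t,(190,216,258,290)),("scene",s,(195,235,275,315))):
    C=cloud(d)[y0:y1,x0:x1]
    for lo,hi in ((.192,.21),(.170,.1795)):
        q=C[(C[...,2]>lo)&(C[...,2]<hi)];c,rad=cv2.minEnclosingCircle((q[:,:2]*1000).astype(np.float32));print(n,"knob",lo,np.median(q[:,2]),np.round(c,1),round(rad,1),len(q))
    m=red(d);m[:250 if n=="scene" else 205]=0;m[300 if n=="scene" else 240:]=0;
    v,u=np.nonzero(m);k=abs(u-(302 if n=="scene" else 264))<8;p=ray(d,u[k].mean(),v[k].mean(),.088);print(n,"red",p,"ang",np.degrees(np.arctan2(p[1]-ax[1],p[0]-ax[0])),"r",np.hypot(*(p[:2]-ax)))
E
```

```text
top ball [243.9 216.5  30. ] [0.5622 0.1285 0.052 ]
top ball [259.1 246.7  28. ] [0.4858 0.0907 0.052 ]
top ball [293.1 248.5  30. ] [0.4796 0.0056 0.052 ]
top ball [311.6 219.9  26. ] [ 0.5499 -0.0422  0.052 ]
scene ball [273.2 298.2  34. ] [0.5585 0.1311 0.052 ]
scene ball [317.2 307.2  38. ] [0.4817 0.0931 0.052 ]
scene ball [348.9 285.1  27. ] [0.4758 0.0087 0.052 ]
scene ball [337.7 256.3  21. ] [ 0.5483 -0.043   0.052 ]
axle,ang(ball0) [0.55600633 0.04303759] 85.91766578012022 res mm [ 0.2  0.1 -0.2 -0.   0.9  0.2 -0.4 -0.6]
top knob 0.192 0.2019415903546209 [589.1  41.3] 13.7 134
top knob 0.17 0.17679052400918815 [589.3  41.5] 20.7 131
top red [0.54144    0.07208799 0.088     ] ang 116.62991529921256 r 0.03249774420585446
scene knob 0.192 0.20174487411598407 [587.6  41.8] 14.8 156
scene knob 0.17 0.17732426292953485 [612.7  18.7] 55.4 153
scene red [0.53856448 0.07467011 0.088     ] ang 118.87190643587854 r 0.036122490827499375
```

```bash
python3 -m crank '[[0,0,-0.057,0,0,0],[0.58,-0.474,-0.057,0,0,13.8],[0.58,-0.474,-0.057,0,0,13.8],[0.58,-0.474,-0.057,0,0,13.8],[0.58,-0.474,-0.057,0,0,13.8],[0.58,-0.474,-0.057,0,0,13.8],[0.58,-0.474,-0.057,0,0,13.8],[0.58,-0.474,-0.057,0,0,13.8],[0.58,-0.474,-0.057,0,0,13.8],[0.58,-0.474,-0.057,0,0,13.8],[0.58,-0.474,-0.057,0,0,13.8],[0.58,-0.474,-0.057,0,0,13.8],[0.58,-0.474,-0.057,0,0,13.8],[0.58,-0.474,-0.057,0,0,13.8],[0.58,-0.474,-0.057,0,0,13.8],[0.58,-0.474,-0.057,0,0,13.8],[0.58,-0.474,-0.057,0,0,13.8]]' 1
python3 - <<'E'
from h import *
from rig import manip,viewer
from scipy.spatial.transform import Rotation as R
s=manip.get_state();d=viewer.get_image("wrist")
T=np.eye(4);q=s["ee_rot"];T[:3,:3]=R.from_quat(q,scalar_first=True).as_matrix();T[:3,3]=s["position"];print(T.round(4),s["contact_force"])
W=T@d["mount"];np.savez("pics/wrist1.npz",**d,W=W);cv2.imwrite("pics/wrist1.png",d["frame"])
P=cloud(d,W);print(np.nanmin(d["range_z"][d["range_z"]>0]))
ok=np.hypot(P[...,0]-.589,P[...,1]-.0415)<.04
for lo,hi in ((.195,.206),(.172,.18)):
    q=P[ok&(P[...,2]>lo)&(P[...,2]<hi)]
    if len(q)>5:
        c,r=cv2.minEnclosingCircle((q[:,:2]*1000).astype(np.float32));print(lo,len(q),c,r,np.median(q[:,2]))
E
```

```text
clock: 2.22
position: [0.5867, 0.0401, 0.2617]
ee_rot: [-0.001, 1.0, -0.0, 0.0]
contact_force: [0.2, -0.1, 0.3]
width: 0.0853
[[ 1.000e+00 -8.000e-04  1.000e-04  5.867e-01]
 [-8.000e-04 -1.000e+00  1.400e-03  4.010e-02]
 [ 1.000e-04 -1.400e-03 -1.000e+00  2.617e-01]
 [ 0.000e+00  0.000e+00  0.000e+00  1.000e+00]] [ 0.17648612 -0.08208993  0.25899645]
0.059300713
0.195 827 (589.4475708007812, 41.63545608520508) 14.308943748474121 0.20260294067392126
0.172 639 (589.2619018554688, 41.26673889160156) 20.732738494873047 0.17704463476589327
```

```bash
python3 -m crank '[[0.0026,-0.0013,0.04,0,0,0],[0.0026,-0.0013,0.08,0,0,0],[0.0026,-0.0013,0.081,0,0,0],[0.0026,-0.0013,0.081,0,0,0]]' && python3 -m crank '[[0,0,0,0,0,0],[0,0,0,0,0,0],[0,0,0,0,0,0],[0,0,0,0,0,0],[0,0,0,0,0,0],[0,0,0,0,0,0]]' 0 45
```

```text
clock: 2.78
position: [0.5903, 0.0412, 0.1822]
ee_rot: [-0.001, 1.0, -0.001, 0.001]
contact_force: [0.8, 0.1, -0.1]
width: 0.0856
clock: 3.52
position: [0.5903, 0.0412, 0.1821]
ee_rot: [-0.001, 1.0, -0.001, 0.001]
contact_force: [-0.3, -0.4, 0.2]
width: -0.0001
```

Fingers shut fully, so the knob was missed or the width reading is wrong. Looking.

```bash
python3 - <<'E'
from h import *
from rig import manip,viewer
print(manip.get_state()["width"])
d=viewer.get_image("scene");np.savez("pics/scene2.npz",**d)
a=cv2.resize(d["frame"][120:330,220:400],None,fx=2.4,fy=2.4,interpolation=cv2.INTER_CUBIC)
w=viewer.get_image("wrist")["frame"]
w=cv2.resize(w,(360,225));c=np.zeros((504,800,3),np.uint8);c[:,:432]=a[:504,:432];c[:225,440:]=w;cv2.imwrite("pics/c2.png",c)
E
```

```text
-8.029762059446303e-05
```

View pics/c2.png

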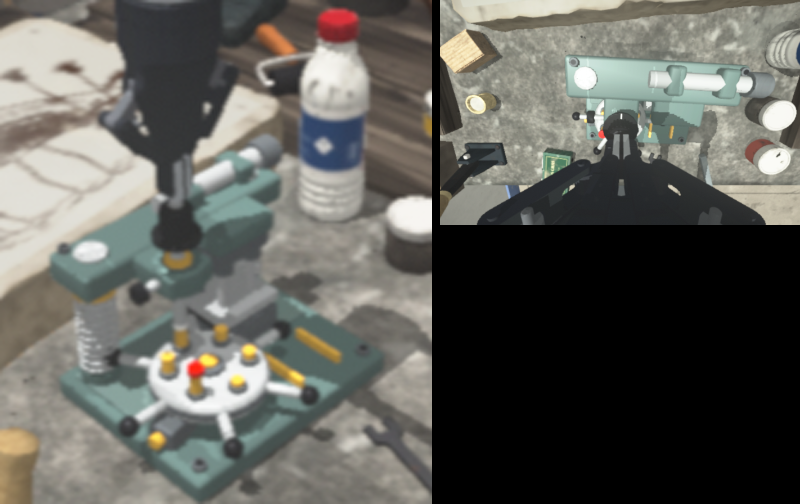

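The picture shows the fingers shut, with their tips at about crop (178,205), right at the knob's top. I'll check this with depth.

```bash
python3 - <<'E'
from h import *
d=load("scene2");P=cloud(d);o=load("scene0");Q=cloud(o)
print(cv2.connectedComponents)if 0 else None
for v in range(176,232,3):
    print(v,[tuple((P[v,u]*1000).round().astype(int)) for u in range(286,306,4) if np.isfinite(P[v,u,0])],"| was",[int(Q[v,u,2]*1000) for u in range(286,306,4) if np.isfinite(Q[v,u,0])])
E
python3 -c "
import cv2;d=cv2.imread('pics/c2.png')
import numpy as np;f=np.load('pics/scene2.npz')['frame'];cv2.imwrite('pics/c3.png',cv2.resize(f[150:250,250:350],None,fx=6,fy=6,interpolation=cv2.INTER_CUBIC))"
```

```text
176 [(np.int64(596), np.int64(48), np.int64(266)), (np.int64(578), np.int64(56), np.int64(276)), (np.int64(574), np.int64(50), np.int64(275)), (np.int64(577), np.int64(37), np.int64(268)), (np.int64(578), np.int64(26), np.int64(263))] | was [83, 83, 84, 85, 81]
179 [(np.int64(592), np.int64(53), np.int64(263)), (np.int64(578), np.int64(56), np.int64(270)), (np.int64(578), np.int64(47), np.int64(266)), (np.int64(577), np.int64(37), np.int64(262)), (np.int64(579), np.int64(25), np.int64(256))] | was [83, 84, 83, 82, 84]
182 [(np.int64(578), np.int64(66), np.int64(268)), (np.int64(578), np.int64(56), np.int64(264)), (np.int64(577), np.int64(47), np.int64(260)), (np.int64(578), np.int64(37), np.int64(255)), (np.int64(776), np.int64(-174), np.int64(83))] | was [83, 84, 83, 83, 83]
185 [(np.int64(577), np.int64(67), np.int64(263)), (np.int64(581), np.int64(54), np.int64(256)), (np.int64(576), np.int64(49), np.int64(256)), (np.int64(579), np.int64(36), np.int64(248)), (np.int64(763), np.int64(-160), np.int64(85))] | was [85, 82, 83, 82, 81]
188 [(np.int64(578), np.int64(66), np.int64(256)),
[... 3246 characters left out ...]
.int64(575), np.int64(54), np.int64(174)), (np.int64(570), np.int64(48), np.int64(173)), (np.int64(587), np.int64(21), np.int64(150))] | was [149, 174, 175, 173, 151]
227 [(np.int64(604), np.int64(47), np.int64(149)), (np.int64(591), np.int64(49), np.int64(156)), (np.int64(585), np.int64(44), np.int64(157)), (np.int64(579), np.int64(39), np.int64(157)), (np.int64(581), np.int64(27), np.int64(149))] | was [149, 154, 157, 156, 149]
230 [(np.int64(595), np.int64(56), np.int64(151)), (np.int64(589), np.int64(51), np.int64(152)), (np.int64(581), np.int64(48), np.int64(153)), (np.int64(577), np.int64(41), np.int64(152)), (np.int64(573), np.int64(35), np.int64(150))] | was [149, 151, 153, 149, 150]
```

View pics/c3.png

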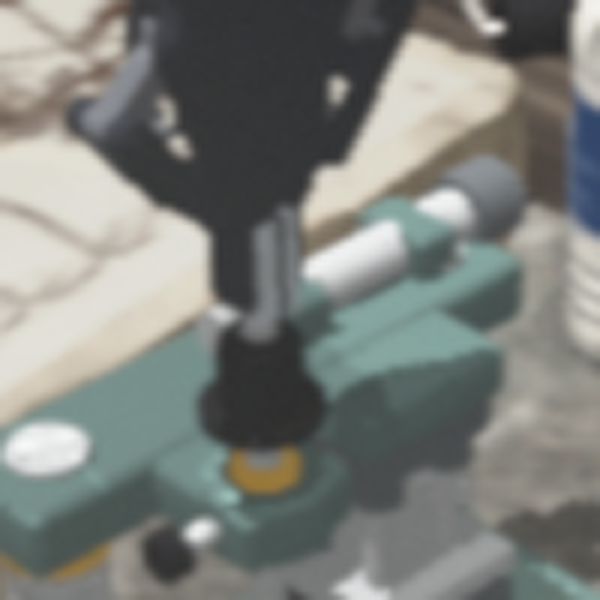

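```bash
python3 -m crank '[[0,0,-0.02,0,0,0],[0,0,-0.05,0,0,0],[0,0,-0.05,0,0,0],[0,0,-0.05,0,0,0]]'; python3 - <<'E'
from h import *
from rig import manip,viewer
w=viewer.get_image("wrist");T=cloud(w,w["mount"])
def prof(n,T):
    for z in range(-60,6,5):
        q=T[(abs(T[...,0])<.02)&(abs(T[...,1])<.025)&(abs(T[...,2]*1000-z)<2.5)]
        if len(q):print(n,z,len(q),q.min(0).round(3),q.max(0).round(3))
prof("w",T)
d=viewer.get_image("scene");np.savez("pics/scene3.npz",**d);s=manip.get_state();P=cloud(d)
from scipy.spatial.transform import Rotation as R
L=(P-s["position"])@R.from_quat(s["ee_rot"],scalar_first=True).as_matrix();prof("s",L)
q=P[(np.hypot(P[...,0]-.589,P[...,1]-.0415)<.02)&(P[...,2]<.225)&(P[...,2]>.17)];print("knob max z",np.percentile(q[:,2],98))
cv2.imwrite("pics/c4.png",cv2.resize(d["frame"][150:250,250:350],None,fx=5,fy=5,interpolation=cv2.INTER_CUBIC))
E
```

```text
clock: 4.12
position: [0.5897, 0.0412, 0.2314]
ee_rot: [-0.001, 1.0, -0.001, 0.001]
contact_force: [-0.5, -0.4, -0.5]
width: 0.0001
w -60 242 [ 0.006 -0.013 -0.062] [ 0.012  0.014 -0.058]
w -55 347 [ 0.006 -0.013 -0.057] [ 0.012  0.014 -0.053]
w -50 317 [ 0.006 -0.013 -0.052] [ 0.012  0.014 -0.048]
w -45 289 [ 0.006 -0.013 -0.047] [ 0.012  0.014 -0.043]
w -40 244 [ 0.006 -0.013 -0.042] [ 0.012  0.014 -0.038]
w -35 181 [ 0.006 -0.012 -0.037] [ 0.012  0.013 -0.033]
w -30 37 [ 0.01  -0.006 -0.032] [ 0.011  0.007 -0.03 ]
s -60 43 [-0.013 -0.012 -0.062] [ 0.007  0.016 -0.058]
s -55 41 [-0.013 -0.013 -0.057] [ 0.006  0.014 -0.053]
s -50 42 [-0.013 -0.014 -0.052] [ 0.006  0.015 -0.048]
s -45 41 [-0.012 -0.013 -0.047] [ 0.005  0.015 -0.043]
s -40 41 [-0.013 -0.013 -0.042] [ 0.008  0.016 -0.038]
s -35 26 [-0.013 -0.012 -0.037] [ 0.006  0.008 -0.033]
s -30 16 [-0.011 -0.006 -0.032] [ 0.007  0.007 -0.028]
knob max z 0.20563870959673167
```

View pics/c4.png

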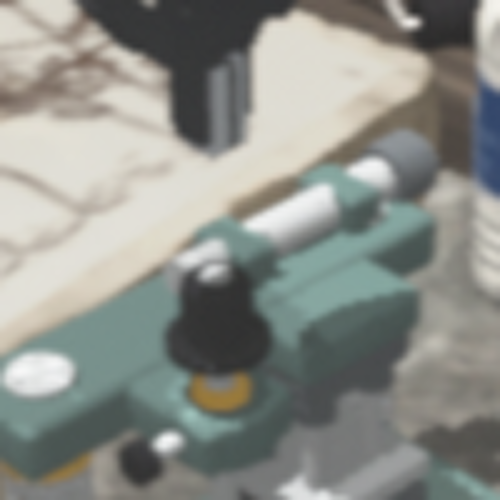

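The view shows the finger ends well above the reported TCP. Both cameras put the real finger end about 29 mm behind it, so I'll apply that offset. Lower and grasp again.

```bash
python3 -m crank '[[0,0,0,0,0,0],[0,0,0,0,0,0],[0,0,0,0,0,0],[0,0,0,0,0,0],[0,0,0.04,0,0,0],[0,0,0.07,0,0,0],[0,0,0.08,0,0,0],[0,0,0.082,0,0,0],[0,0,0.082,0,0,0]]' 1 && python3 -m crank '[[0,0,0,0,0,0],[0,0,0,0,0,0],[0,0,0,0,0,0],[0,0,0,0,0,0],[0,0,0,0,0,0],[0,0,0,0,0,0]]' 0 45
```

```text
clock: 5.35
position: [0.5903, 0.0412, 0.15]
ee_rot: [-0.001, 1.0, -0.001, 0.001]
contact_force: [0.9, 0.2, 0.4]
width: 0.0854
clock: 6.1
position: [0.5904, 0.0422, 0.1501]
ee_rot: [-0.002, 1.0, -0.001, 0.001]
contact_force: [0.1, 5.1, 1.2]
width: 0.0254
```

```bash
python3 -m crank '[[0,0,-0.005,0,0,0],[0,0,-0.012,0,0,0],[0,0,-0.02,0,0,0],[0,0,-0.027,0,0,0],[0,0,-0.030,0,0,0],[0,0,-0.030,0,0,0],[0,0,-0.030,0,0,0]]' && python3 - <<'E'
from h import *
from rig import viewer
d=viewer.get_image("scene");P=cloud(d)
# skirt: dark points near rod below fingers
hs=cv2.cvtColor(d["frame"],cv2.COLOR_BGR2GRAY)
r=np.hypot(P[...,0]-.589,P[...,1]-.0415)
for z in range(150,225,5):
    m=(r<.024)&(abs(P[...,2]*1000-z)<2.5);print(z,m.sum(),round(float(r[m].max()),3) if m.any() else 0)
E
```

```text
clock: 6.98
position: [0.5905, 0.0423, 0.181]
ee_rot: [-0.002, 1.0, -0.001, 0.002]
contact_force: [1.0, 3.8, -0.0]
width: 0.0256
150 211 0.024
155 49 0.02
160 15 0.007
165 10 0.006
170 16 0.007
175 13 0.008
180 13 0.007
185 13 0.007
190 11 0.007
195 0 0
200 2 0.019
205 57 0.021
210 77 0.023
215 40 0.022
220 38 0.022
```

Rod is raised about 30 mm (skirt top now at roughly 0.206). Release, rise, shut the fingers and go to the front bar.

```bash
python3 -m crank '[[0,0,0,0,0,0],[0,0,0,0,0,0],[0,0,0,0,0,0],[0,0,0,0,0,0],[0,0,-0.03,0,0,0],[0,0,-0.06,0,0,0],[-0.06,0.04,-0.06,0,0,0],[-0.1,0.067,-0.06,0,0,0],[-0.1,0.067,-0.06,0,0,0],[-0.1,0.067,-0.06,0,0,0]]' 1 && python3 -m crank '[[0,0,0,0,0,0],[0,0,0.03,0,0,0],[0,0,0.09,0,0,0],[0,0,0.12,0,0,0],[0,0,0.12,0,0,0]]' 0 && python3 - <<'E'
from h import *
from rig import viewer
d=viewer.get_image("scene");P=cloud(d);r=np.hypot(P[...,0]-.589,P[...,1]-.0415)
m=(r<.022)&(P[...,2]>.16)
print("rod z 95%",np.percentile(P[m][:,2],[50,95,99]))
w=red(d);w[:250]=0;w[300:]=0;v,u=np.nonzero(w);k=abs(u-302)<40;print("red",u[k].mean(),v[k].mean())
E
```

```text
clock: 8.28
position: [0.4909, -0.0249, 0.2409]
ee_rot: [-0.002, 1.0, -0.001, 0.003]
contact_force: [-0.1, 0.0, 0.3]
width: 0.0853
clock: 8.9
position: [0.4904, -0.0236, 0.1185]
ee_rot: [-0.002, 1.0, -0.0, -0.0]
contact_force: [0.5, 0.3, 0.6]
width: 0.0001
rod z 95% [0.21114548 0.23466223 0.23566654]
red 301.3333333333333 273.43333333333334
```

```bash
python3 -m crank '[[0,0.001,0.05,0,0,0],[0,0.001,0.09,0,0,0],[0,0.001,0.107,0,0,0],[0,0.001,0.107,0,0,0],[0,0.001,0.107,0,0,0]]' && python3 -m crank '[[-0.002,-0.008,0,0,0,0],[-0.002,-0.016,0,0,0,0],[-0.002,-0.024,0,0,0,0],[-0.002,-0.03,0,0,0,0],[-0.002,-0.036,0,0,0,0]]'
```

```text
clock: 9.57
position: [0.4946, -0.0249, 0.015]
ee_rot: [-0.001, 1.0, -0.0, 0.004]
contact_force: [0.5, -0.2, 0.3]
width: -0.0002
clock: 10.2
position: [0.4918, 0.0089, 0.0155]
ee_rot: [0.001, 1.0, 0.002, 0.003]
contact_force: [-3.9, -10.4, 3.8]
width: 0.0001
```

```bash
python3 - <<'E'
from h import *
from rig import manip,viewer
print(manip.get_state()["position"],manip.get_state()["contact_force"])
d=viewer.get_image("scene");np.savez("pics/scene5.npz",**d)
cv2.imwrite("pics/c5.png",cv2.resize(d["frame"][190:330,230:400],None,fx=4,fy=4,interpolation=cv2.INTER_CUBIC))
E
```

```text
[0.49182485 0.00886257 0.01551813] [ -3.90493838 -10.35072297   3.78131845]
```

View pics/c5.png

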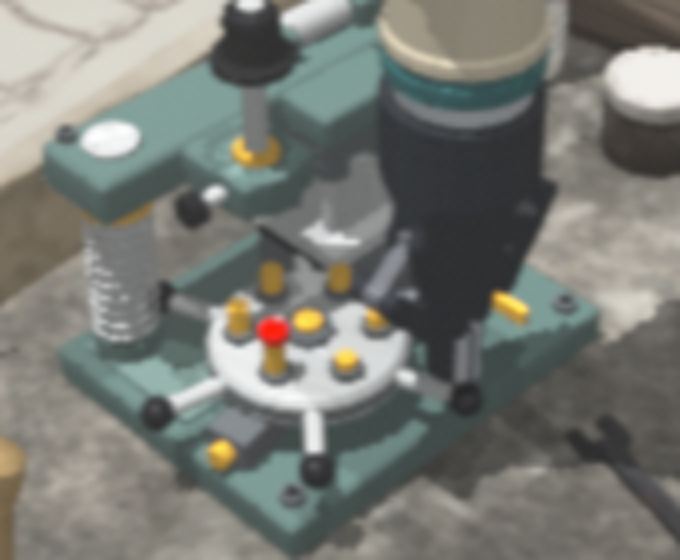

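Rod is up; the finger sits beside the bar's ball end and the turret has turned slightly. Continue pushing.

```bash
python3 -m crank '[[0,-0.006,0.003,0,0,0],[-0.002,-0.012,0.004,0,0,0],[-0.003,-0.017,0.004,0,0,0],[-0.003,-0.022,0.004,0,0,0],[-0.003,-0.026,0.004,0,0,0],[-0.003,-0.03,0.004,0,0,0],[-0.003,-0.03,0.004,0,0,0],[-0.003,-0.03,0.004,0,0,0]]'; cat > red.py <<'E'
from h import *
from rig import viewer
import sys
for n,b in (("scene",(235,320,240,360)),("top",(195,250,240,310))):
    d=viewer.get_image(n);m=red(d);z=np.zeros_like(m);z[b[0]:b[1],b[2]:b[3]]=m[b[0]:b[1],b[2]:b[3]];v,u=np.nonzero(z)
    if len(u):
        p=ray(d,u.mean(),v.mean(),.088);print(n,len(u),p.round(4),"ang",np.degrees(np.arctan2(p[1]-.043,p[0]-.556)).round(1))
E
python3 red.py
```

```text
clock: 11.25
position: [0.4877, 0.0401, 0.0111]
ee_rot: [0.0, 1.0, 0.001, 0.002]
contact_force: [-0.6, -0.1, -0.3]
width: 0.0001
scene 41 [0.5667 0.0755 0.088 ] ang 71.7
top 22 [0.5705 0.0722 0.088 ] ang 63.5
```

```bash
python3 -m crank '[[0,0,-0.03,0,0,0],[0,0,-0.075,0,0,0],[0,0.065,-0.075,0,0,0],[0,0.065,-0.075,0,0,0],[0,0.065,-0.075,0,0,0]]'; python3 red.py; python3 - <<'E'
from h import *
from rig import viewer
d=viewer.get_image("top");np.savez("pics/top6.npz",**d)
a=cv2.resize(d["frame"][185:260,230:330],None,fx=5,fy=5,interpolation=cv2.INTER_CUBIC)
cv2.imwrite("pics/c6.png",a)
E
```

```text
clock: 11.98
position: [0.4873, -0.025, 0.086]
ee_rot: [-0.0, 1.0, 0.0, 0.002]
contact_force: [0.8, -0.3, 0.2]
width: -0.0
scene 41 [0.5731 0.0726 0.088 ] ang 59.9
top 15 [0.5736 0.0699 0.088 ] ang 56.8
```

View pics/c6.png

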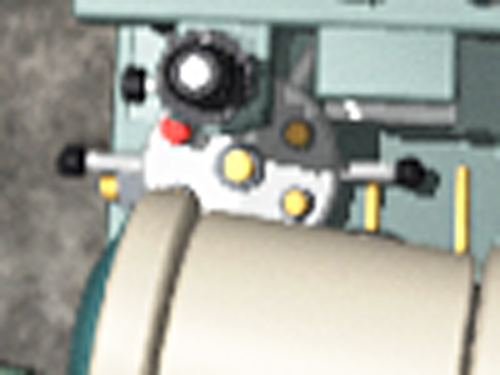

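One click done: red moved from about 117° to 57° and sits at (175,130), next to the nose. The second click is the same move.

```bash
python3 -m crank '[[0.002,0,0.04,0,0,0],[0.002,0,0.075,0,0,0],[0.002,0,0.075,0,0,0],[0.001,-0.012,0.075,0,0,0],[0.001,-0.024,0.075,0,0,0],[0.001,-0.031,0.075,0,0,0],[0.001,-0.037,0.075,0,0,0],[0,-0.043,0.075,0,0,0],[0,-0.049,0.075,0,0,0],[0,-0.055,0.075,0,0,0],[0,-0.06,0.075,0,0,0],[0,-0.065,0.075,0,0,0],[0,-0.065,0.075,0,0,0],[0,-0.065,0.075,0,0,0]]' && python3 -m crank '[[0,0,0,0,0,0],[0,0.002,-0.03,0,0,0],[0,0.002,-0.08,0,0,0],[0,0.06,-0.08,0,0,0],[0,0.11,-0.08,0,0,0],[0,0.11,-0.08,0,0,0],[0,0.11,-0.08,0,0,0]]'; python3 - <<'E'
from h import *
from rig import viewer
a=[]
for n,b in (("scene",(190,320,230,380)),("top",(185,260,230,330))):
    d=viewer.get_image(n);np.savez(f"pics/{n}7.npz",**d);a.append(cv2.resize(d["frame"][b[0]:b[1],b[2]:b[3]],(400,int(400*(b[1]-b[0])/(b[3]-b[2]))),interpolation=cv2.INTER_CUBIC))
H=max(x.shape[0] for x in a);cv2.imwrite("pics/c7.png",np.hstack([cv2.copyMakeBorder(x,0,H-x.shape[0],0,0,0) for x in a]))
E
```

```text
clock: 13.88
position: [0.4878, 0.0414, 0.0111]
ee_rot: [-0.0, 1.0, 0.002, 0.002]
contact_force: [-0.1, 0.9, 0.0]
width: -0.0003
clock: 14.75
position: [0.4874, -0.0682, 0.0908]
ee_rot: [-0.001, 1.0, 0.001, 0.002]
contact_force: [0.7, 0.3, 0.6]
width: -0.0001
```

View pics/c7.png

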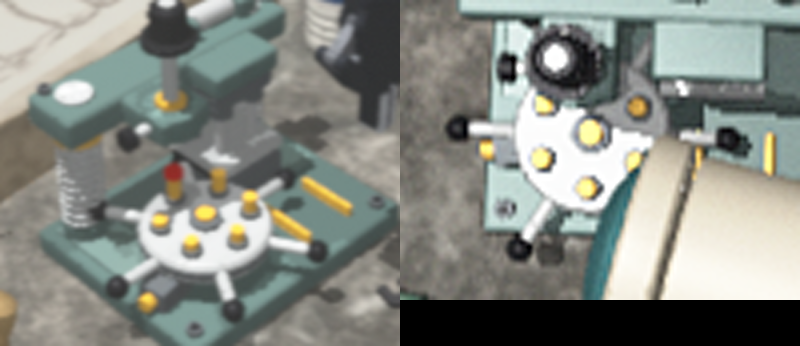

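Red cap is now under the rod at scene crop (173,171), in the nose's shade. I'll confirm numerically while moving above the knob.

```bash
python3 -m crank '[[0,0,-0.06,0,0,0],[0,0,-0.12,0,0,0],[0,0,-0.155,0,0,0],[0.04,-0.04,-0.159,0,0,0],[0.08,-0.08,-0.159,0,0,0],[0.102,-0.11,-0.159,0,0,0],[0.102,-0.11,-0.159,0,0,0],[0.102,-0.11,-0.159,0,0,0]]'; python3 - <<'E'
from h import *
s=load("scene7");h=cv2.cvtColor(s["frame"],cv2.COLOR_BGR2HSV);m=((h[...,0]<8)|(h[...,0]>172))&(h[...,1]>140)&(h[...,2]>60);v,u=np.nonzero(m);k=(abs(u-295)<8)&(abs(v-254)<8);p=ray(s,u[k].mean(),v[k].mean(),.086);print("red",k.sum(),p,cloud(s)[v[k],u[k]].mean(0))
g=cv2.cvtColor(s["frame"],cv2.COLOR_BGR2GRAY);vv,uu=np.mgrid[:400,:640];P=cloud(s)[...,2]
for u,v in [(274,297.5),(317,306.5),(349,284.5),(338,257.5)]:
    q=(g<70)&(np.hypot(uu-u,vv-v)<6)&(P>.043)&(P<.065);print("ball",uu[q].mean().round(1),vv[q].mean().round(1))
E
```

```text
clock: 15.85
position: [0.5876, 0.0434, 0.2498]
ee_rot: [-0.0, 1.0, 0.003, 0.001]
contact_force: [0.3, 0.3, 0.3]
width: 0.0001
red 32 [0.58921496 0.04176771 0.086     ] [0.58723592 0.04367241 0.08824881]
ball 273.5 298.7
ball 317.3 307.3
ball 348.9 284.5
ball 337.6 256.2
```

```bash
python3 -m crank '[[0.0015,0.002,0.02,0,0,0],[0.0015,0.002,0.036,0,0,0],[0.0015,0.002,0.038,0,0,0],[0.0015,0.002,0.038,0,0,0]]' && python3 -m crank '[[0,0,0.002,0,0,0],[0,0,0.004,0,0,0],[0,0,0.006,0,0,0],[0,0,0.008,0,0,0],[0,0,0.010,0,0,0]]'
```

```text
clock: 16.35
position: [0.589, 0.0412, 0.2121]
ee_rot: [-0.0, 1.0, 0.003, 0.001]
contact_force: [0.1, 0.1, 0.7]
width: -0.0001
clock: 16.98
position: [0.5892, 0.0412, 0.2021]
ee_rot: [-0.0, 1.0, 0.003, 0.001]
contact_force: [-0.3, -0.4, 1.3]
width: 0.0003
```

```bash
python3 -m crank '[[0,0,0.001,0,0,0],[0,0,0.002,0,0,0],[0,0,0.003,0,0,0],[0,0,0.004,0,0,0],[0,0,0.005,0,0,0]]'; python3 -m crank '[[0,0,0.001,0,0,0],[0,0,0.002,0,0,0],[0,0,0.003,0,0,0],[0,0,0.004,0,0,0]]'; python3 - <<'E'
from h import *
from rig import viewer
d=viewer.get_image("scene");P=cloud(d);r=np.hypot(P[...,0]-.589,P[...,1]-.0415)
for z in range(176,230,3):
    m=(r<.024)&(abs(P[...,2]*1000-z)<1.5);print(z,m.sum(),round(float(r[m].max()),3) if m.any() else 0)
E
```

```text
clock: 17.6
position: [0.5892, 0.0411, 0.1971]
ee_rot: [-0.0, 1.0, 0.003, 0.001]
contact_force: [-0.1, 0.0, 1.0]
width: -0.0001
clock: 18.1
position: [0.5892, 0.0411, 0.193]
ee_rot: [-0.0, 1.0, 0.003, 0.001]
contact_force: [-0.7, -0.1, 1.3]
width: 0.0
176 3 0.006
179 3 0.007
182 0 0
185 0 0
188 5 0.018
191 23 0.022
194 88 0.022
197 41 0.022
200 21 0.016
203 15 0.016
206 24 0.016
209 23 0.015
212 19 0.015
215 24 0.016
218 26 0.015
221 39 0.016
224 8 0.013
227 8 0.014
```

```bash
cat > g.py <<'E'
import sys
from rig import manip
s=manip.get_state();f=s["contact_force"][2];print(round(s["clock"],2),round(s["position"][2],5),round(f,2))
sys.exit(f>float(sys.argv[1]))
E
python3 -m crank '[[0,0,0.0004,0,0,0],[0,0,0.0008,0,0,0]]' >/dev/null; python3 g.py 3 && python3 -m crank '[[0,0,0.0004,0,0,0],[0,0,0.0008,0,0,0]]' >/dev/null; python3 g.py 3 && python3 -m crank '[[0,0,0.0004,0,0,0],[0,0,0.0008,0,0,0]]' >/dev/null; python3 g.py 3 && python3 -m crank '[[0,0,0.0004,0,0,0],[0,0,0.0008,0,0,0]]' >/dev/null; python3 g.py 3 && python3 -m crank '[[0,0,0.0004,0,0,0],[0,0,0.0008,0,0,0]]' >/dev/null; python3 g.py 3 && python3 -m crank '[[0,0,0.0004,0,0,0],[0,0,0.0008,0,0,0]]' >/dev/null; python3 g.py 3
```

```text
18.4 0.19207 1.19
18.4 0.19207 1.19
18.4 0.19207 1.19
18.4 0.19207 1.19
18.4 0.19207 1.19
18.4 0.19207 1.19False
False
False
False
False
False
```

```bash
sed -i 's/sys.exit(\(.*\))$/sys.exit(int(\1))/' g.py
python3 -m crank '[[0,0,0.0004,0,0,0],[0,0,0.0008,0,0,0]]' >/dev/null&& python3 g.py 3 && python3 -m crank '[[0,0,0.0004,0,0,0],[0,0,0.0008,0,0,0]]' >/dev/null&& python3 g.py 3 && python3 -m crank '[[0,0,0.0004,0,0,0],[0,0,0.0008,0,0,0]]' >/dev/null&& python3 g.py 3 && python3 -m crank '[[0,0,0.0004,0,0,0],[0,0,0.0008,0,0,0]]' >/dev/null&& python3 g.py 3 && python3 -m crank '[[0,0,0.0004,0,0,0],[0,0,0.0008,0,0,0]]' >/dev/null&& python3 g.py 3 && python3 -m crank '[[0,0,0.0004,0,0,0]]' >/dev/null&& python3 g.py 3
```

```text
18.65 0.19123 1.02
18.9 0.19044 0.91
19.15 0.18961 1.39
19.4 0.18877 1.35
19.65 0.18794 1.23
19.77 0.18752 0.89
```

Now in 0.3 mm single steps.

```bash
c(){ :; }
python3 -m crank '[[0,0,0.0003,0,0,0]]' >/dev/null && python3 g.py 3 && python3 -m crank '[[0,0,0.0003,0,0,0]]' >/dev/null && python3 g.py 3 && python3 -m crank '[[0,0,0.0003,0,0,0]]' >/dev/null && python3 g.py 3 && python3 -m crank '[[0,0,0.0003,0,0,0]]' >/dev/null && python3 g.py 3 && python3 -m crank '[[0,0,0.0003,0,0,0]]' >/dev/null && python3 g.py 3 && python3 -m crank '[[0,0,0.0003,0,0,0]]' >/dev/null && python3 g.py 3 && python3 -m crank '[[0,0,0.0003,0,0,0]]' >/dev/null && python3 g.py 3 && python3 -m crank '[[0,0,0.0003,0,0,0]]' >/dev/null && python3 g.py 3 && python3 -m crank '[[0,0,0.0003,0,0,0]]' >/dev/null && python3 g.py 3 && python3 -m crank '[[0,0,0.0003,0,0,0]]' >/dev/null && python3 g.py 3 && python3 -m crank '[[0,0,0.0003,0,0,0]]' >/dev/null && python3 g.py 3 && python3 -m crank '[[0,0,0.0003,0,0,0]]' >/dev/null && python3 g.py 3 && python3 -m crank '[[0,0,0.0003,0,0,0]]' >/dev/null && python3 g.py 3 && python3 -m crank '[[0,0,0.0003,0,0,0]]' >/dev/null && python3 g.py 3 && python3 -m crank '[[0,0,0.0003,0,0,0]]' >/dev/null && python3 g.py 3 && python3 -m crank '[[0,0,0.0003,0,0,0]]' >/dev/null && python3 g.py 3 
```

```text
19.9 0.18715 1.7
20.02 0.18684 1.31
20.15 0.18653 1.65
20.27 0.18624 1.31
20.4 0.18588 1.59
20.52 0.18558 0.56
20.65 0.18528 1.46
20.77 0.18494 1.1
20.9 0.1846 1.25
21.02 0.1843 1.72
21.15 0.18396 2.15
21.27 0.18363 1.96
21.4 0.18332 1.02
21.52 0.18316 2.59
21.65 0.18315 3.81
```

Contact: z stalls at 0.1832 and the force rises. Firm it up to about 6–7 N.

```bash
python3 -m crank '[[0,0,0.0003,0,0,0]]' >/dev/null; python3 g.py 5.5 && python3 -m crank '[[0,0,0.0003,0,0,0]]' >/dev/null && python3 g.py 5.5 && python3 -m crank '[[0,0,0.0004,0,0,0]]' >/dev/null && python3 g.py 5.5 && python3 -m crank '[[0,0,0.0005,0,0,0]]' >/dev/null && python3 g.py 5.5 && python3 -m crank '[[0,0,0.0006,0,0,0]]' >/dev/null && python3 g.py 5.5
```

```text
21.77 0.18315 3.48
21.9 0.18309 5.23
22.02 0.18314 5.51
```

```bash
python3 -m crank '[[0,0,0.0006,0,0,0],[0,0,0.0006,0,0,0]]' >/dev/null; python3 g.py 9; python3 -m crank '[[0,0,-0.002,0,0,0],[0,0,-0.01,0,0,0],[0,0,-0.04,0,0,0],[0,0,-0.06,0,0,0],[-0.05,0,-0.06,0,0,0],[-0.1,0.04,-0.06,0,0,0],[-0.1,0.1,-0.06,0,0,0],[-0.1,0.1,-0.06,0,0,0],[-0.1,0.1,-0.06,0,0,0]]'; python3 - <<'E'
from h import *
from rig import viewer
d=viewer.get_image("scene");P=cloud(d);r=np.hypot(P[...,0]-.589,P[...,1]-.0415)
q=P[(r<.0145)&(P[...,2]>.19)&(P[...,2]<.24)][:,2];print("knob top",np.percentile(q,[90,97]))
h=cv2.cvtColor(d["frame"],cv2.COLOR_BGR2HSV);m=((h[...,0]<8)|(h[...,0]>172))&(h[...,1]>140)&(h[...,2]>60);v,u=np.nonzero(m);k=(abs(u-295)<8)&(abs(v-254)<8);print("red",k.sum(),ray(d,u[k].mean(),v[k].mean(),.086))
cv2.imwrite("pics/c8.png",cv2.resize(d["frame"][150:330,230:420],None,fx=3,fy=3,interpolation=cv2.INTER_CUBIC))
t=load("scene0");b=np.abs(d["frame"][130:235,335:412].astype(int)-t["frame"][130:235,335:412]).mean();print("bottle/jar diff",b)
E
```

```text
22.27 0.18307 6.59
clock: 23.4
position: [0.4898, -0.0594, 0.2428]
ee_rot: [-0.001, 1.0, 0.002, 0.002]
contact_force: [-0.2, 0.8, 0.0]
width: -0.0001
knob top [0.21194314 0.21314024]
red 11 [0.58568292 0.04597783 0.086     ]
bottle/jar diff 14.51230674087817
```

View pics/c8.png

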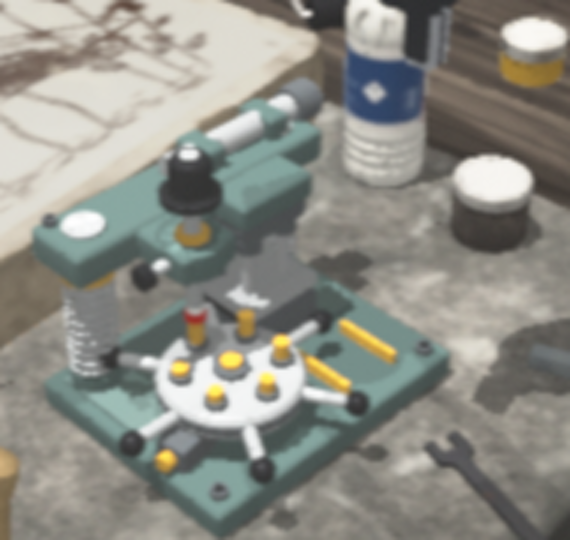

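The view shows the rod tip on the red cap at (195,318), with only the cap's rim left visible. Bottle and jar are upright in their places. Handing in.

```bash
python3 -c "
from rig import job;print(job.sign_off())"
```

```text
the job is handed in; nothing more can be done
None
```

The depth stop is set and the job is handed in at about 23 s of the 72 s allowed. The red-capped stop is under the rod, and the rod's tip rests on its cap.

**What I did**
- Drew the rod up about 30 mm by its knob.
- Turned the turret two clicks clockwise with shut fingers on the near bars.
- Pushed the rod down in 0.3 mm steps until it stalled, firmed to about 6.6 N on the wrist reading, then backed the robot clear.

**Last checks**
- **Turret:** after the second click, and before pressing, the red cap measured (0.589, 0.042) and the rod (0.589, 0.041). The turret's balls were back within about 1 px of their starting positions.
- **Rod:** knob top is at about 0.212 m, which puts the tip, and so the cap top, at about 0.090 m. The last picture shows the tip on the cap, and the stall agrees.
- **Bottle and jar:** both look in place and upright. I judged this by eye, because the pixel difference (14.5) took in the gripper, which was in front of the bottle.

**What failed or disagreed**
- **First grasp:** it closed on air. Both cameras put the real finger end about 29 mm behind the reported TCP, so I used that offset from then on.
- **Last red-cap reading:** it came out at (0.586, 0.046), about 5 mm off. I put this down to the tip hiding most of the cap (11 px left visible), so I relied on the earlier reading.
- **Contact force:** the force left between tip and cap after I let go was not measured directly.

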